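Unload the tilted vise onto the checking plate

ROBOT

A 6-joint arm with a two-finger parallel gripper is mounted at the origin on a cart in front of the work surface, level with it; the furniture and walls round the work are solid. World frame = base frame: x ahead of the robot, y to its left, z up, the work surface at z = 0. Lengths are in m, angles in rad, forces in N, time in s.
With the tool pointing down it reaches from about 0.35 to 0.975 m from the base axis. Payload 4.9 kg.
Tool frame: the origin (TCP) lies between the finger pads; the fingertips stand 22 mm ahead of it and the grasp point (between the pads) lies 3 mm ahead of it; z points along the fingers, y is the line along which they close (so a half turn about z gives the same grasp; the last joint's range is limited). The gripper opens to 85 mm and grips with 20 to 120 N. Pads are 22 mm wide; open, the fingers measure 114 mm over their backs; the gripper's body (76 mm by 85 mm) begins 54 mm behind the grasp point. The pads swing forward as they close: fully open they stand 13 mm farther back than shut.
Start: joints at [1.212, 0.053, 1.613, -0, 1.476, -0.119], TCP at [0.148, 0.607, 0.253] pointing down, gripper open.
Joint ranges: [-3.01, 3.01], [-1.01, 2.22], [0.06, 2.58], [-1.02, 4.17], [0.09, 2.62], [-3.14, 3.14]. Speed limits (rad/s): [2.57, 2.57, 3.14, 3.14, 3.14, 3.14].

INTERFACE

Orientations are given as a unit quaternion [w, x, y, z].
In Python, from plant import state, grab_frame, get_calibration, job_done, recognise, regions_of gives the robot as it stands.
- The arm moves only by the tool apply_moves, never from a script. Its argument "targets" is a list of rows, each an object with "translation": the shift along the tool's x, y, z normalised to -1 to 1, where 1 is 100 mm, a list of three; "twist": the turn about the tool's z normalised to -1 to 1, where 1 is 0.1 rad; "hand": the opening, from 0 (shut) to 1 (fully open). A call has 1 to 8 rows; each row shifts and turns the commanded pose from where the row before left it, along the tool's axes as they then stand; what a row does not reach is not made up. A row lasts 1/10 s, in which the tool goes at most 50 mm and 8.59 degrees, less where a joint would pass 70% of its speed; a pose out of reach is approached as far as the arm can. A call with a number of a shift or a turn outside -1 to 1 is refused whole. A call with a gripper value outside its range is refused whole. The fingers move at their own pace and stop on an object; the grip force is fixed at half the most. Time passes only in rows, so rows that do not move let the fingers close. It gives the time, the measured TCP pose, the force, the opening and the grip force at its end, in the units of the state.
- state(): the state, without advancing time (a new reading comes with each control period).
- grab_frame(name): name is "side" or "top"; returns the picture (480x640x3 uint8, red, green, blue); there is no depth.
- get_calibration(name): a dict with "camera_matrix" (3x3 intrinsics, pixels), "D" ([k1, k2, p1, p2, k3] as OpenCV has them; the pictures are not rectified), "pose" (4x4, takes a point from camera to world coordinates). Camera axes: x right, y up, looking along -z (the intrinsics and any distortion apply to the point x, -y, -z); pixel columns grow to the right and rows downward; lengths in m; the calibration is good to about 2 mm. A picture is of the moment at which its call begins. get_calibration takes no time and is no camera call.
- job_done(): hands the job in; it is judged then, once.
Trained networks look in the newest picture that a camera, given by its name, has taken for a name from the list of things; names that differ only in an ending like _2 or _b are one class to them, and where a whole thing is asked for, a point or a joint stands for the part that bears it (a point fixed in the world has none). Each returns a list of dicts, best first, with "score" (0 to 1); they miss things now and then, are a little off and sometimes report something else, mostly with a low value. They report only what shows in the picture. A call takes as long as a camera call. They do not tell look-alikes from the thing itself.
- recognise(camera, query): "point" ([x, y, z] in m, in world coordinates, good to about 4 mm: the middle of the surface that is visible of it).
- regions_of(camera, query): "pixels" (480x640 bool, what is visible of it).
The state is a dict: "time": time; "joint_pos": joint angles; "joint_vel": joint speeds; "joint_efforts": joint torques, N m; "tool_pos": TCP position; "tool_rot": TCP orientation; "contact_force": force on the tool from outside, world axes, zero at the start; "ft_torque": the same for the moment, N m; "gripper_width": opening from 0.0 (shut) to 1.0 (fully open); "grasp_force": force on a finger pad.
Only numpy, scipy, OpenCV 4.12 (cv2) and the standard library are available. Lean on these libraries where they do the work, as an engineer would, in place of code of your own. Each camera call takes 0.05 s, during which the arm holds its last target. There are 200 camera calls.

TASK

Slide the vise's upper jaw fully open, then draw the finished bracket out from under the jaw lips and lift it out. Stand it upright on its foot on the checking plate, setting it down before letting go, with the foot tight against both fences in their corner; leave the jaw open and the small loose things lying around where they are.

Things in the scene. Friction and masses are not known exactly. Their poses are not given: they have to be found in the camera images.
- bed_point (a point): Point on the upper face of the bed of a small steel vise fixed to the table, 62 mm above the table, midway between the shut jaws. The bed is 90 mm wide, tilted 30 degrees, facing the robot's right: z is its normal (leaning to the right), x runs up the slope to the left, y along the jaws.
- lower_lip (a point): Middle of the edge of the lip of the fixed lower jaw (the right-hand one), 10.5 mm above the bed, at the lip's underside. Lip overhangs the bracket's foot by 5 mm; the jaw's face lies 5 mm back from this edge (-x). Both jaws are alike: 24 mm high above the bed, 90 mm long in y, same lip. Axes as bed_point.
- vise_jaw (a joint): Travel of the upper jaw up the slope (bed_point's +x), m: 0 shut, 0.042 fully open against its end stop. Slides stiffly (about 11 N up the slope) and stays where it is left. Its face lies at x = 25.3 mm + travel and its lip's edge at x = 20.3 mm + travel in bed_point's frame.
- jaw_post (a point): The plain round steel post that stands on the upper jaw, 16 mm in diameter, square to the bed. It rises 43 mm above the jaw's top (24 to 67 mm above the bed); this point is on its axis, 50 mm above the bed. Axes as bed_point.
- bracket_center (a point): Centre of the steel bracket: foot plate 50 (x) x 64 (y) x 8 mm, upright web 10 mm thick (x), 46 mm wide (y) on its middle, 72 mm high in all, about 0.35 kg. Point is 36 mm above the foot's underside; z is up the web. At the start the foot lies on the bed, tilted like it, axes as bed_point, both 64 mm edges under the jaw lips. With the jaw open it may slip down to the lower jaw's face.
- corner_seat (a point): Where the middle of the foot's underside stands when tight in the corner: on top of a fixed aluminium checking plate, 150 x 140 mm, 14 mm high. z is up; +x looks at the far fence, its face 25 mm from here; -y at the right fence, its face 32 mm from here. Fences: fixed dark steel bars 16 mm high. The bracket's x axis belongs along this x axis, either way round.
- pliers_1: Pliers lying loose behind the vise, 59 x 177 x 13 mm; bystander, origin at the middle of the underside, y along its length.
- bolt: Hex bolt lying loose left of the checking plate, 22 x 68 x 20 mm; bystander, origin at the middle of the underside, y along its length.
- nozzle: Copper gas nozzle lying loose right of the vise, 65 mm long, 23 mm thick; bystander, origin at the middle of the underside, y along its length.
- marker: Paint marker lying loose right of the checking plate, 133 mm long, 15 mm thick; bystander, origin at the middle of the underside, y along its length. Mind the wide grey extraction hose hanging from the ceiling on this side: 130 mm across, its lower end 0.59 m above the table, 0.56 m ahead of the robot's base and 0.29 m to the right; keep the arm clear of it.
There are look-alikes about, which are no part of the job. What is shaped like the part that bears bracket_center but pink is not meant.

How it is judged:
On the way, in this order (a step that is already met when the one before it is completed fails the run):
1. the upper jaw is slid open (at least 38 mm of its 42 mm) while the bracket still lies in the vise (value of joint vise_jaw above 0.038 m and z of bracket_center in the frame of bed_point below 0.05 m), for 0.2 s.
2. the bracket is lifted clear of the jaws (z of bracket_center in the frame of bed_point above 0.075 m), for 0.1 s.
3. the bracket stands upright on the checking plate while the fingers still hold it (z of bracket_center in the frame of corner_seat below 0.04 m and horizontal distance between bracket_center and corner_seat below 0.09 m and angle between bracket_center's own z axis and vertical below 0.12 rad and contact force between the fingers and bracket above 1 N), for 0.1 s.
At the end, for the whole second after the job is handed in: The bracket stands upright (within 3 degrees), released and at rest, with its foot on the checking plate and tight in the corner: within 3 mm of touching both fences and square to them within 4 degrees. The vise's upper jaw is open by at least 36 mm of its 42 mm (x of bracket_center in the frame of corner_seat between -0.003 and 0.003 m and y of bracket_center in the frame of corner_seat between -0.003 and 0.003 m and z of bracket_center in the frame of corner_seat between 0.033 and 0.039 m and angle between the x axis of bracket_center and the x axis of corner_seat, either way round below 0.07 rad and angle between bracket_center's own z axis and vertical below 0.05 rad and linear speed of bracket below 0.02 m/s and value of joint vise_jaw above 0.036 m).
It fails at once if a loose bystander (pliers, bolt, nozzle, marker) is moved by more than 30 mm (distance of any of pliers_1, bolt, nozzle, marker from where it was at the start of the episode above 0.03 m).
It also fails if it takes over 56 s, if anything falls off the work surface, if the arm or the gripper's body presses on something with over 40 N, if the wrist force passes 120 N, or if a joint passes its speed limit or range.

## Working session

There is one attempt and no reset: what is moved stays moved. The work goes in short steps, Python scripts to look and compute and a tool call to move; the robot and the scene stay as the last step left them, time stands still between calls to the robot, and variables do not carry over. Pictures are saved under pics/ and viewed, at most 10 in all, crops included, and the job is handed in when it is done.

Besides the shell and the picture viewer there is one more tool, called in YAML: its name, and indented under it one key for each argument. apply_moves: Moves the arm, as the interface text tells. Its arguments: {"type":"object","properties":{"targets":{"type":"array"}},"required":["targets"]}

```bash
mkdir -p pics; ls
python3 - <<'E'
from plant import *
import cv2, numpy as np
for c in ("side","top"):
    f=grab_frame(c); cv2.imwrite(f"pics/{c}0.png",f[:,:,::-1]); k=get_calibration(c); np.set_printoptions(precision=4,suppress=True)
    print(c,np.array(k["camera_matrix"]).tolist(),k["D"]);print(np.array(k["pose"]))
    for q in ["jaw_post","bracket_center","lower_lip","vise_jaw","corner_seat","pliers_1","bolt","nozzle","marker"]:
        try: print(q,[(round(r["score"],2),np.round(r["point"],3).tolist()) for r in recognise(c,q)[:3]])
        except Exception as e: print(q,e)
print(state())
E
```

```text
pics
side [[489.04181330959744, 0.0, 313.96863389228827], [0.0, 489.04181330959744, 237.55712250595053], [0.0, 0.0, 1.0]] [0.0314 0.     0.     0.     0.    ]
[[ 0.9991  0.0291 -0.031   0.5552]
 [-0.0411  0.4794 -0.8766 -0.898 ]
 [-0.0106  0.8771  0.4802  0.5954]
 [ 0.      0.      0.      1.    ]]
jaw_post [(0.63, [0.615, 0.051, 0.111])]
bracket_center [(0.82, [0.709, 0.224, 0.026]), (0.57, [0.626, 0.01, 0.09])]
lower_lip [(0.78, [0.613, 0.039, 0.098])]
vise_jaw [(0.86, [0.609, 0.054, 0.107])]
corner_seat [(0.78, [0.456, -0.08, 0.015])]
pliers_1 [(0.65, [0.478, 0.033, 0.011]), (0.62, [0.727, 0.047, 0.012])]
bolt [(0.58, [0.476, 0.035, 0.008])]
nozzle [(0.73, [0.628, -0.107, 0.016])]
marker [(0.56, [0.46, -0.183, 0.016])]
top [[504.5862219410753, 0.0, 318.8492908132333], [0.0, 504.5862219410753, 247.69057064996858], [0.0, 0.0, 1.0]] [0.0163 0.     0.     0.     0.    ]
[[ 0.0801  0.9756 -0.2046  0.3599]
 [-0.9968  0.0796 -0.0111 -0.0324]
 [ 0.0055  0.2048  0.9788  1.1322]
 [ 0.      0.      0.      1.    ]]
jaw_post [(0.62, [0.613, 0.06, 0.103]), (0.47, [0.459, -0.172, 0.016])]
brack
[... 165 characters left out ...]
 [(0.92, [0.456, -0.06, 0.016])]
pliers_1 [(0.8, [0.732, 0.049, 0.008])]
bolt [(0.63, [0.48, 0.037, 0.015])]
nozzle [(0.55, [0.633, -0.101, 0.022])]
marker [(0.58, [0.458, -0.176, 0.019])]
{'time': 1.0, 'joint_pos': array([ 1.212 ,  0.0527,  1.6129,  0.    ,  1.476 , -0.119 ]), 'joint_vel': array([-0.0025, -0.0004, -0.0001, -0.    ,  0.0011, -0.0021]), 'joint_efforts': array([ -0.0009, -39.3693, -37.0475,  -0.0002,   0.0004,   0.    ]), 'tool_pos': array([0.1485, 0.6071, 0.2533]), 'tool_rot': array([-0.    ,  0.1196,  0.9928, -0.    ]), 'contact_force': array([-0.114 ,  0.2885,  0.6439]), 'ft_torque': array([-0.0373, -0.0386,  0.0661]), 'grasp_force': 0.0, 'gripper_width': 0.997620768831918}
```

View pics/side0.png

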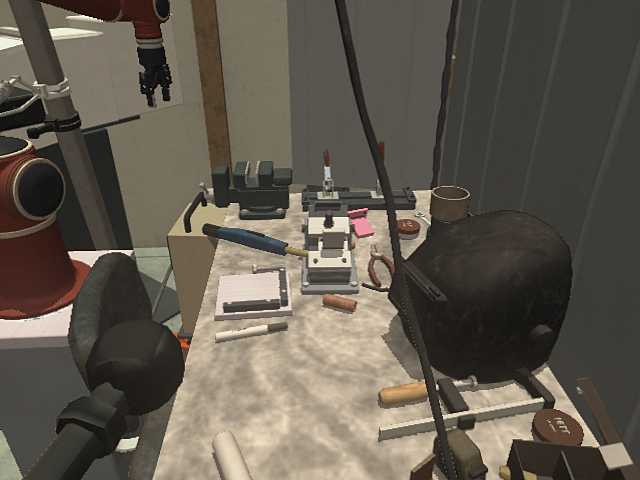

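View pics/top0.png

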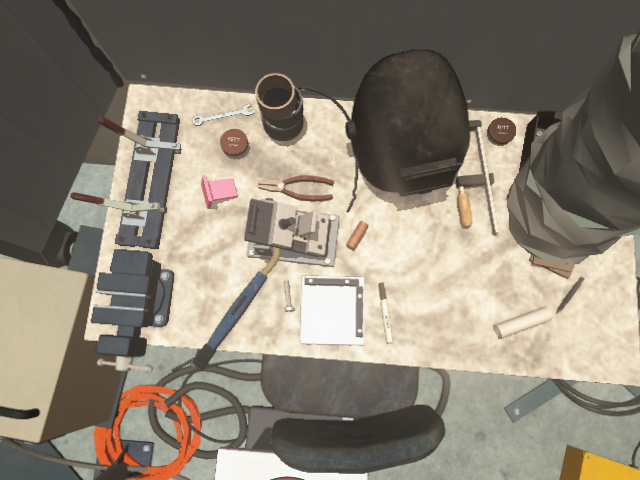

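The side view shows the vise around (330,250), with the plate at (255,292). The top view shows the vise at (292,230), the plate at (332,310), the pink decoy at (218,190) and the bolt at (289,295). I'll enlarge the vise and the plate.

Run:
```python
import cv2, numpy as np
a=cv2.imread("pics/top0.png"); s=cv2.imread("pics/side0.png")
def crop(im,x,y,w,h,k): return cv2.resize(im[y:y+h,x:x+w],None,fx=k,fy=k,interpolation=cv2.INTER_CUBIC)
cv2.imwrite("pics/top_z.png",crop(a,236,190,145,160,4)[:600])
cv2.imwrite("pics/side_z.png",crop(s,205,190,170,130,4))
```

```text
(no output)
```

View pics/top_z.png

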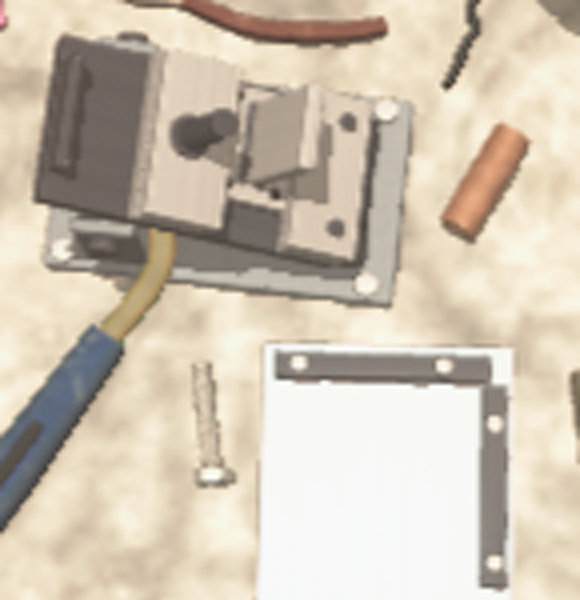

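View pics/side_z.png

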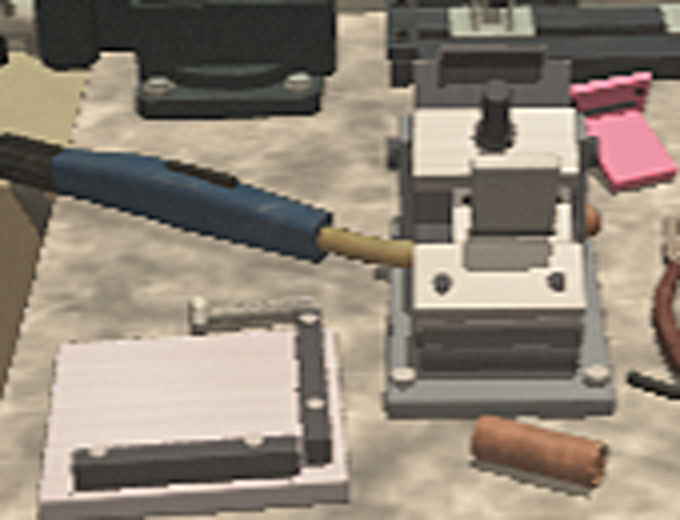

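```bash
cat > h.py <<'E'
import numpy as np, cv2
from plant import *
def project(c,P):
    k=get_calibration(c); T=np.linalg.inv(np.array(k["pose"])); p=np.asarray(P)@T[:3,:3].T+T[:3,3]
    return cv2.projectPoints(p*[1,-1,-1],np.zeros(3),np.zeros(3),np.array(k["camera_matrix"]),np.array(k["D"]))[0][:,0]
def Rz(a): c,s=np.cos(a),np.sin(a); return np.array([[c,-s,0],[s,c,0],[0,0,1]])
R0=np.array([[0,-1,0],[.8660254,0,-.5],[.5,0,.8660254]])
def bed(v,P): return np.asarray(P)@(Rz(v[2])@R0).T+[v[0],v[1],.062]
E
cat > fit.py <<'E'
from h import *
from scipy.optimize import least_squares
top=lambda p:np.array(p)/4+[236,190]; side=lambda p:np.array(p)/4+[205,190]
Lm=1e-3
V={"top":([(-20.3,45,24),(20.3,45,24),(20.3,-45,24),(5,-23,72),(5,23,72)],top([(288,251),(224,229),(240,68),(312,86),(299,182)])),
"side":([(-20.3,45,24),(-20.3,-45,24),(20.3,45,24),(20.3,-45,24),(5,23,72),(5,-23,72)],side([(415,243),(582,243),(413,178),(583,180),(474,165),(557,163)]))}
PT={"top":top((224,118)),"side":side((497,87))}
def f(v,per=False):
    r=[(project(c,bed(v,np.array(P)*Lm))-q) for c,(P,q) in V.items()]
    r+=[project(c,bed(v,[[v[3],0,.067]]))-PT[c] for c in PT]
    return r if per else np.concatenate(r).ravel()
s=least_squares(f,[.62,.03,-.1,.045],loss="soft_l1"); np.set_printoptions(precision=4,suppress=True)
print("bed x y yaw postx",s.x); [print(r) for r in f(s.x,True)]
C={"top":([(25,-32),(25,-32),(25,70)],top([(482,382),(482,585),(275,381)])),"side":([(25,-32)],side([(299,438)]))}
def g(v):
    q=lambda x,y:(Rz(v[2])@[x*Lm,y*Lm,0]+[v[0],v[1],.030])
    r=[project("top",[q(25,-32)])-top((482,382)),project("side",[q(25,-32)])-side((299,438)),
       (project("top",[q(-75,-32)])-top((482,585)))[:,:1], (project("top",[q(25,70)])-top((275,381)))[:,1:],
       (project("side",[q(-87,-32)])-side((75,451)))[:,1:],(project("side",[q(25,70)])-side((298,320)))[:,:1]]
    return np.concatenate([a.ravel() for a in r])
t=least_squares(g,[.46,-.07,0]); print("corner",t.x,t.fun)
for q in ("vise_jaw","bracket_center"): pass
E
python3 fit.py
```

```text
bed x y yaw postx [ 0.6206  0.0279 -0.0325  0.0495]
[[ 1.1965 -2.7667]
 [ 0.4755 -1.058 ]
 [ 1.6497 -1.6614]
 [-0.3147  1.2849]
 [ 0.3606 -1.1736]]
[[-0.4201 -0.2217]
 [ 0.2028 -0.7927]
 [-0.0475 -0.2373]
 [-1.019  -1.2963]
 [-4.9518 -3.0317]
 [-3.4486 -2.8311]]
[[ 0.2053 -0.4581]]
[[-0.2447 -0.0983]]
corner [ 0.4869 -0.0802  0.0518] [ 0.7909 -0.4902 -0.4338 -0.8993  0.2105 -1.5879 -0.4341 -1.6431]
```

```bash
cat > ov.py <<'E'
from h import *
def draw(out,v,postx,dy,ts,cv,trav=0,files=("pics/top0.png","pics/side0.png"),dx=0):
    cr={"top":(236,190,145,145),"side":(205,190,170,130)}; ims=[]
    for c,fn in zip(("top","side"),files):
        x,y,w,h=cr[c]; im=cv2.resize(cv2.imread(fn)[y:y+h,x:x+w],None,fx=4,fy=4,interpolation=cv2.INTER_CUBIC)
        def pl(P,col): cv2.polylines(im,[np.int32((project(c,P)-[x,y]+.5)*4)],True,col,1)
        B=lambda L:bed(v,np.array(L)*1e-3)
        T=trav*1000
        pl(B([(-20.3,45,24),(-20.3,-45,24),(-20.3,-45,10.5),(-20.3,45,10.5)]),(0,0,255)); pl(B([(20.3+T,45,24),(20.3+T,-45,24)]),(0,0,255))
        d=dy*1000;e=dx*1000
        pl(B([(e-5,d-23,72),(e+5,d-23,72),(e+5,d+23,72),(e-5,d+23,72)]),(0,255,0)); pl(B([(e+5,d-23,8),(e+5,d+23,8),(e+5,d+23,72),(e+5,d-23,72)]),(255,255,0))
        a=np.linspace(0,6.28,16); pl(B(np.c_[postx*1000+8*np.cos(a)+T,8*np.sin(a),67+0*a]),(255,0,255))
        q=lambda x,y,z:Rz(cv[2])@[x*1e-3,y*1e-3,0]+[cv[0],cv[1],z]
        for z in (.014,.03): pl([q(25,-32,z),q(-75,-32,z),q(25,-32,z),q(25,70,z)],(0,128,255))
        ims.append(im)
    cv2.imwrite(out+"_t.png",ims[0]);cv2.imwrite(out+"_s.png",ims[1])
E
python3 - <<'E'
import re
s=open('fit.py').read()
s=s.replace("(P,q) in V.items()]","(P,q) in V.items()]")
s=s.replace("def f(v,per=False):","""def off(P,v):
    P=np.array(P)*Lm; P[P[:,2]>.05]+=[0,v[4],0]; return P
def f(v,per=False):""").replace("bed(v,np.array(P)*Lm)","bed(v,off(P,v))").replace("-.1,.045]","-.1,.045,0.]").replace('loss="soft_l1"','loss="linear"').replace('for q in ("vise_jaw","bracket_center"): pass','import ov; ov.draw("pics/ov",s.x,s.x[3],s.x[4],0,t.x)')
open('fit.py','w').write(s)
E
python3 fit.py
```

```text
bed x y yaw postx [ 0.6195  0.0274 -0.0506  0.05   -0.0061]
[[ 0.9898 -2.0487]
 [ 0.3    -0.6225]
 [ 2.2345 -1.1501]
 [ 0.4546 -0.7229]
 [ 0.7348 -3.2664]]
[[-1.1776 -0.2724]
 [-0.5146 -0.4568]
 [-0.4956 -0.2863]
 [-1.4284 -0.9882]
 [-2.7907 -3.0041]
 [-1.2617 -2.6166]]
[[ 0.1924 -0.0583]]
[[-0.6678 -0.1872]]
corner [ 0.4869 -0.0802  0.0518] [ 0.7909 -0.4902 -0.4338 -0.8993  0.2105 -1.5879 -0.4341 -1.6431]
```

View pics/ov_t.png

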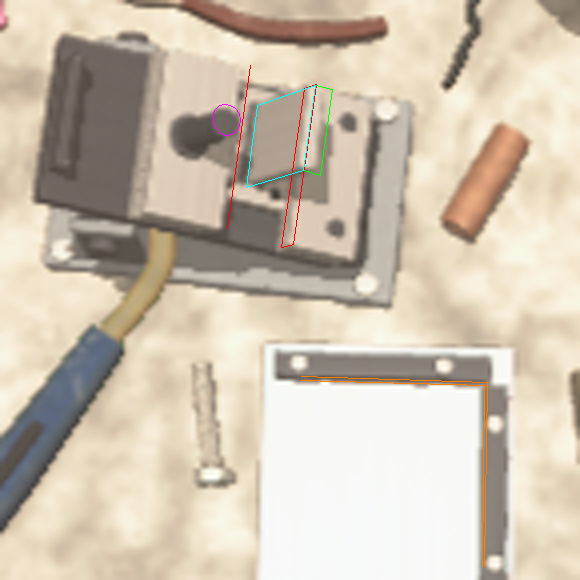

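View pics/ov_s.png

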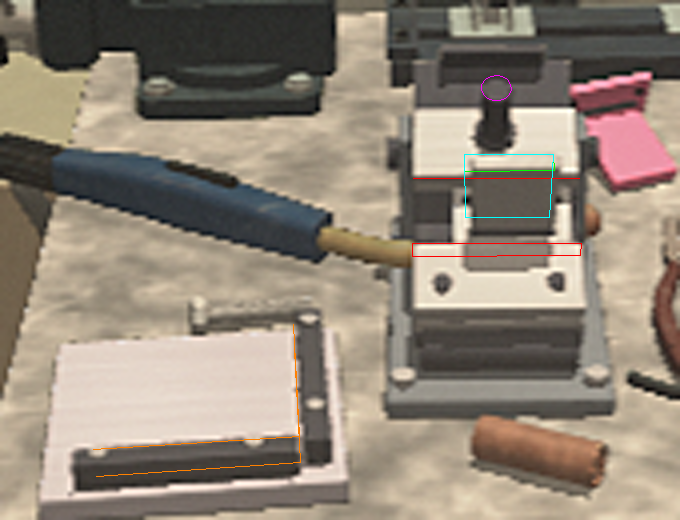

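The overlay fits to about 2–3 mm. The green web box sits on the web in both views, and the post and fence lines match. Now to raise the tool and turn it so the fingers close along the jaws.

apply_moves:
  targets:
    - {"translation": [0,0,-0.2],"twist": 1,"hand": 1}
    - {"translation": [0,0,-0.2],"twist": 1,"hand": 1}
    - {"translation": [0,0,-0.2],"twist": 1,"hand": 1}
    - {"translation": [0,0,0],"twist": 1,"hand": 1}
    - {"translation": [0,0,0],"twist": 1,"hand": 1}
    - {"translation": [0,0,0],"twist": 1,"hand": 1}
    - {"translation": [0,0,0],"twist": 1,"hand": 1}
    - {"translation": [0,0,0],"twist": 1,"hand": 1}

```text
time: 1.8
tool_pos: [0.1485, 0.6071, 0.3133]
tool_rot: [0.0, 0.499, 0.867, 0.0]
contact_force: [-0.1, -0.4, 0.2]
gripper_width: 0.996
grasp_force: 0.0
```

apply_moves:
  targets:
    - {"translation": [-0.3,0.3,0],"twist": 1,"hand": 1}
    - {"translation": [-0.3,0.3,0],"twist": 1,"hand": 1}
    - {"translation": [-0.3,0.3,0],"twist": 1,"hand": 1}
    - {"translation": [-0.3,0.3,0],"twist": 1,"hand": 1}
    - {"translation": [-0.3,0.3,0],"twist": 1,"hand": 1}
    - {"translation": [-0.3,0.3,0],"twist": 0.8,"hand": 1}
    - {"translation": [-0.3,0.3,0],"twist": 0,"hand": 1}
    - {"translation": [-0.3,0.3,0],"twist": 0,"hand": 1}

```text
time: 2.6
tool_pos: [0.4261, 0.4216, 0.3134]
tool_rot: [0.0, 0.724, 0.69, 0.0]
contact_force: [-0.3, 0.8, 0.4]
gripper_width: 1.0
grasp_force: 0.0
```

```bash
cat >> h.py <<'E'
V=[.6195,.0274,-.0506]; POST=.05; BDY=-.007; CO=[.4869,-.0802,.0518]
from scipy.spatial.transform import Rotation as Ro
def delta(tgt,ang=None):
    s=state(); R=Ro.from_quat(np.roll(s["tool_rot"],-1)).as_matrix(); p=s["tool_pos"]
    th=np.arctan2(R[1,1],R[0,1]); print("t",round(s["time"],2),"p",p.round(4),"th",round(th,4),"w",round(s["gripper_width"],3),"F",s["contact_force"].round(1),"j",s["joint_pos"].round(2))
    print("units",(10*R.T@(np.array(tgt)-p)).round(3), None if ang is None else "twist %.3f"%(-10*((ang-th+np.pi/2)%np.pi-np.pi/2)))
E
python3 -c "
from h import *
t=bed(V,[[POST,0,.055]])[0]+[0,0,.003]; print(t); delta(t,V[2]); delta(t+[0,0,.08])"
```

```text
[0.6202992  0.04318105 0.1376314 ]
t 2.6 p [0.4261 0.4216 0.3134] th -0.049 w 1.0 F [-0.3  0.8  0.4] j [ 0.66 -0.04  1.6  -0.    1.57  0.71]
units [-3.685  2.124  1.757] twist 0.016
t 2.6 p [0.4261 0.4216 0.3134] th -0.049 w 1.0 F [-0.3  0.8  0.4] j [ 0.66 -0.04  1.6  -0.    1.57  0.71]
units [-3.685  2.125  0.957] None
```

apply_moves:
  targets:
    - {"translation": [-0.46,0.265,0.06],"twist": 0,"hand": 1}
    - {"translation": [-0.46,0.265,0.06],"twist": 0,"hand": 1}
    - {"translation": [-0.46,0.265,0.06],"twist": 0,"hand": 1}
    - {"translation": [-0.46,0.265,0.06],"twist": 0,"hand": 1}
    - {"translation": [-0.46,0.265,0.06],"twist": 0,"hand": 1}
    - {"translation": [-0.46,0.265,0.06],"twist": 0,"hand": 1}
    - {"translation": [-0.46,0.265,0.06],"twist": 0,"hand": 1}
    - {"translation": [-0.46,0.265,0.06],"twist": 0,"hand": 1}

```text
time: 3.4
tool_pos: [0.607, 0.0673, 0.2684]
tool_rot: [0.0, 0.724, 0.69, 0.0]
contact_force: [0.5, 1.0, 0.1]
gripper_width: 1.002
grasp_force: 0.0
```

```bash
python3 -c "
from h import *
t=bed(V,[[POST,0,.055]])[0]+[0,0,.003]; delta(t,V[2])
for c in ('top','side'): grab_frame(c); print([(round(r['score'],2),np.round(r['point'],3)) for r in recognise(c,'jaw_post')])"
```

```text
t 3.4 p [0.607  0.0673 0.2684] th -0.0491 w 1.002 F [0.5 1.  0.1] j [-0.01  0.01  1.63  0.    1.5   0.04]
units [-0.235  0.144  1.308] twist 0.015
[]
[(0.78, array([0.613, 0.051, 0.108]))]
```

apply_moves:
  targets:
    - {"translation": [-0.235,0.145,0.1],"twist": 0,"hand": 1}
    - {"translation": [0,0,0.4],"twist": 0,"hand": 1}
    - {"translation": [0,0,0.4],"twist": 0,"hand": 1}
    - {"translation": [0,0,0.25],"twist": 0,"hand": 1}
    - {"translation": [0,0,0.16],"twist": 0,"hand": 1}
    - {"translation": [0,0,0],"twist": 0,"hand": 1}

```text
time: 4.2
tool_pos: [0.6179, 0.0465, 0.1349]
tool_rot: [-0.002, 0.724, 0.69, -0.002]
contact_force: [0.0, 0.6, 0.3]
gripper_width: 1.001
grasp_force: 0.0
```

apply_moves:
  targets:
    - {"translation": [0,0,0],"twist": 0,"hand": 0}
    - {"translation": [0,0,0],"twist": 0,"hand": 0}
    - {"translation": [0,0,0],"twist": 0,"hand": 0}
    - {"translation": [0,0,0],"twist": 0,"hand": 0}
    - {"translation": [0,0,0],"twist": 0,"hand": 0}
    - {"translation": [0,0,0],"twist": 0,"hand": 0}
    - {"translation": [0,0,0],"twist": 0,"hand": 0}

```text
time: 4.9
tool_pos: [0.6195, 0.0449, 0.1384]
tool_rot: [-0.0, 0.724, 0.69, -0.0]
contact_force: [-3.7, -0.9, 6.4]
gripper_width: 0.171
grasp_force: 58.4
```

apply_moves:
  targets:
    - {"translation": [0.046,0,-0.027],"twist": 0,"hand": 0}
    - {"translation": [0.046,0,-0.027],"twist": 0,"hand": 0}
    - {"translation": [0.046,0,-0.027],"twist": 0,"hand": 0}
    - {"translation": [0.046,0,-0.027],"twist": 0,"hand": 0}
    - {"translation": [0.046,0,-0.027],"twist": 0,"hand": 0}
    - {"translation": [0.046,0,-0.027],"twist": 0,"hand": 0}
    - {"translation": [0.046,0,-0.027],"twist": 0,"hand": 0}
    - {"translation": [0.046,0,-0.027],"twist": 0,"hand": 0}

```text
time: 5.7
tool_pos: [0.6207, 0.0782, 0.1576]
tool_rot: [0.002, 0.725, 0.689, -0.004]
contact_force: [-1.7, -12.4, -1.9]
gripper_width: 0.168
grasp_force: 58.5
```

apply_moves:
  targets:
    - {"translation": [0.02,0,-0.012],"twist": 0,"hand": 0}
    - {"translation": [0,0,0],"twist": 0,"hand": 0}
    - {"translation": [0,0,0],"twist": 0,"hand": 0}

```text
time: 6.0
tool_pos: [0.6207, 0.0808, 0.1591]
tool_rot: [0.001, 0.724, 0.689, -0.003]
contact_force: [-2.1, -10.0, -1.2]
gripper_width: 0.168
grasp_force: 58.6
```

apply_moves:
  targets:
    - {"translation": [0.02,0,-0.012],"twist": 0,"hand": 0}
    - {"translation": [0.02,0,-0.012],"twist": 0,"hand": 0}
    - {"translation": [0,0,0],"twist": 0,"hand": 0}
    - {"translation": [0,0,0],"twist": 0,"hand": 0}

```text
time: 6.4
tool_pos: [0.6207, 0.0812, 0.1593]
tool_rot: [0.003, 0.725, 0.689, -0.006]
contact_force: [1.7, -21.6, -8.6]
gripper_width: 0.169
grasp_force: 58.8
```

apply_moves:
  targets:
    - {"translation": [-0.02,0,0.012],"twist": 0,"hand": 0}
    - {"translation": [0,0,0],"twist": 0,"hand": 1}
    - {"translation": [0,0,0],"twist": 0,"hand": 1}
    - {"translation": [0,0,0],"twist": 0,"hand": 1}
    - {"translation": [0,0,0],"twist": 0,"hand": 1}
    - {"translation": [0,0,-0.3],"twist": 0,"hand": 1}
    - {"translation": [0,0,-0.3],"twist": 0,"hand": 1}
    - {"translation": [0,0,0],"twist": 0,"hand": 1}

```text
time: 7.2
tool_pos: [0.6245, 0.0864, 0.2276]
tool_rot: [0.003, 0.724, 0.69, 0.004]
contact_force: [0.8, 0.1, 1.2]
gripper_width: 1.0
grasp_force: 0.0
```

```bash
python3 -c "
from h import *
import ov
for c in ('top','side'): cv2.imwrite(f'pics/{c}1.png',grab_frame(c)[:,:,::-1])
print([(round(r['score'],2),np.round(r['point'],3)) for r in recognise('side','bracket_center')])
ov.draw('pics/ov1',V,POST,BDY,0,CO,.042,('pics/top1.png','pics/side1.png'))
t=bed(V,[[0,BDY,.058]])[0]+[0,0,.003]; print(t); delta(t,V[2])"
```

```text
[(0.86, array([0.71 , 0.228, 0.024])), (0.75, array([0.618, 0.087, 0.122])), (0.64, array([0.626, 0.008, 0.085]))]
[ 0.62502427 -0.00191693  0.11522947]
t 7.35 p [0.6215 0.0861 0.2211] th -0.0486 w 1.0 F [ 0.2  0.2 -0.3] j [0.02 0.08 1.64 0.   1.42 0.07]
units [-0.878  0.078  1.059] twist 0.020
```

View pics/ov1_s.png

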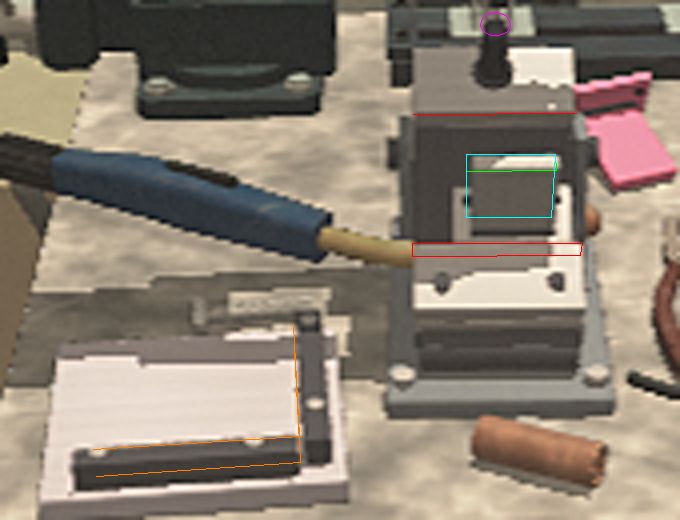

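The jaw is fully open: its lip line and the post overlay match, and the bracket is still in place. Moving over the web and gripping it.

apply_moves:
  targets:
    - {"translation": [-0.44,0.05,0],"twist": 0,"hand": 1}
    - {"translation": [-0.44,0.045,0.1],"twist": 0,"hand": 1}
    - {"translation": [0,0,0.4],"twist": 0,"hand": 1}
    - {"translation": [0,0,0.35],"twist": 0,"hand": 1}
    - {"translation": [0,0,0.2],"twist": 0,"hand": 1}
    - {"translation": [0,0,0],"twist": 0,"hand": 1}
    - {"translation": [0,0,0],"twist": 0,"hand": 1}

```text
time: 8.05
tool_pos: [0.6262, -0.0023, 0.1153]
tool_rot: [-0.001, 0.724, 0.69, -0.001]
contact_force: [0.5, -0.2, 0.9]
gripper_width: 1.001
grasp_force: 0.0
```

apply_moves:
  targets:
    - {"translation": [0,0,0],"twist": 0,"hand": 0.3}
    - {"translation": [0,0,0],"twist": 0,"hand": 0.3}
    - {"translation": [0,0,0],"twist": 0,"hand": 0.3}
    - {"translation": [0,0,0],"twist": 0,"hand": 0.3}
    - {"translation": [0,0,0],"twist": 0,"hand": 0.3}
    - {"translation": [0,0,0],"twist": 0,"hand": 0.3}

```text
time: 8.65
tool_pos: [0.6279, -0.0026, 0.1184]
tool_rot: [0.001, 0.724, 0.69, 0.001]
contact_force: [-0.5, -0.0, 5.9]
gripper_width: 0.525
grasp_force: 62.2
```

```bash
python3 -c "
from h import *
t=bed(V,[[0,BDY,.058]])[0]+[0,0,.003]; delta(t,V[2])"
```

```text
t 8.65 p [ 0.6279 -0.0026  0.1184] th -0.0487 w 0.525 F [-0.5 -0.   5.9] j [-0.12  0.17  1.72  0.    1.25 -0.07]
units [ 0.005 -0.029  0.031] twist 0.019
```

apply_moves:
  targets:
    - {"translation": [0.035,0,-0.02],"twist": 0,"hand": 0.3}
    - {"translation": [0.035,0,-0.02],"twist": 0,"hand": 0.3}
    - {"translation": [0.035,0,-0.02],"twist": 0,"hand": 0.3}
    - {"translation": [0.035,0,-0.02],"twist": 0,"hand": 0.3}
    - {"translation": [0.02,0,-0.012],"twist": 0,"hand": 0.3}
    - {"translation": [0,0,0],"twist": 0,"hand": 0.3}

```text
time: 9.25
tool_pos: [0.6283, 0.0117, 0.1267]
tool_rot: [0.002, 0.724, 0.69, -0.001]
contact_force: [0.0, -6.6, 2.6]
gripper_width: 0.524
grasp_force: 61.8
```

apply_moves:
  targets:
    - {"translation": [-0.025,0,-0.043],"twist": 0,"hand": 0.3}
    - {"translation": [-0.025,0,-0.043],"twist": 0,"hand": 0.3}
    - {"translation": [-0.025,0,-0.043],"twist": 0,"hand": 0.3}
    - {"translation": [0,0,0],"twist": 0,"hand": 0.3}

```text
time: 9.65
tool_pos: [0.6274, 0.0058, 0.1389]
tool_rot: [0.0, 0.724, 0.689, 0.0]
contact_force: [-1.0, 0.4, -3.1]
gripper_width: 0.525
grasp_force: 61.8
```

apply_moves:
  targets:
    - {"translation": [-0.06,0,-0.11],"twist": 0,"hand": 0.3}
    - {"translation": [-0.06,0,-0.11],"twist": 0,"hand": 0.3}
    - {"translation": [-0.06,0,-0.11],"twist": 0,"hand": 0.3}
    - {"translation": [-0.06,0,-0.15],"twist": 0,"hand": 0.3}
    - {"translation": [-0.06,0,-0.2],"twist": 0,"hand": 0.3}
    - {"translation": [0,0,-0.2],"twist": 0,"hand": 0.3}
    - {"translation": [0,0,0],"twist": 0,"hand": 0.3}

```text
time: 10.35
tool_pos: [0.628, -0.0249, 0.232]
tool_rot: [0.003, 0.724, 0.689, 0.003]
contact_force: [0.4, 0.7, -2.3]
gripper_width: 0.525
grasp_force: 62.1
```

```bash
python3 -c "
from h import *
for c in ('top','side'): cv2.imwrite(f'pics/{c}2.png',grab_frame(c)[:,:,::-1])
s=cv2.imread('pics/side2.png')[130:310,205:405]; cv2.imwrite('pics/s2z.png',cv2.resize(s,None,fx=3,fy=3))
delta([0,0,0])"
```

```text
t 10.45 p [ 0.6261 -0.0243  0.2275] th -0.0492 w 0.523 F [ 0.2  0.5 -2.7] j [-0.16  0.07  1.64 -0.    1.43 -0.11]
units [-0.065 -6.27   2.264] None
```

View pics/s2z.png

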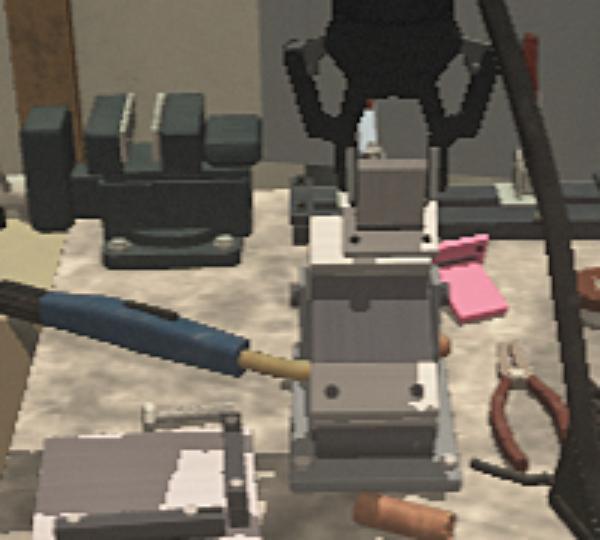

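apply_moves:
  targets:
    - {"translation": [-0.1,-0.2,0],"twist": 1,"hand": 0.3}
    - {"translation": [0,0,0],"twist": 1,"hand": 0.3}
    - {"translation": [0,0,0],"twist": 1,"hand": 0.3}
    - {"translation": [0,0,0],"twist": 1,"hand": 0.3}
    - {"translation": [0,0,0],"twist": 1,"hand": 0.3}
    - {"translation": [0,0,0],"twist": 1,"hand": 0.3}
    - {"translation": [0,0,0],"twist": 1,"hand": 0.3}
    - {"translation": [0,0,0],"twist": 1,"hand": 0.3}

```text
time: 11.25
tool_pos: [0.6044, -0.0328, 0.2244]
tool_rot: [-0.001, 0.936, 0.351, -0.001]
contact_force: [-0.5, -0.4, -2.9]
gripper_width: 0.522
grasp_force: 62.7
```

apply_moves:
  targets:
    - {"translation": [0,0,0],"twist": 1,"hand": 0.3}
    - {"translation": [0,0,0],"twist": 1,"hand": 0.3}
    - {"translation": [0,0,0],"twist": 1,"hand": 0.3}
    - {"translation": [0,0,0],"twist": 1,"hand": 0.3}
    - {"translation": [0,0,0],"twist": 1,"hand": 0.3}
    - {"translation": [0,0,0],"twist": 1,"hand": 0.3}
    - {"translation": [0,0,0],"twist": 0.7,"hand": 0.3}
    - {"translation": [0,0,0],"twist": 0,"hand": 0.3}

```text
time: 12.05
tool_pos: [0.6044, -0.0328, 0.2246]
tool_rot: [-0.0, 1.0, 0.026, -0.002]
contact_force: [0.3, -0.6, -3.8]
gripper_width: 0.524
grasp_force: 62.7
```

```bash
python3 -c "
from h import *
t=Rz(CO[2])@[-.020,.015,0]+[CO[0],CO[1],.120]
delta(t,CO[2]-np.pi/2)"
```

```text
t 12.05 p [ 0.6044 -0.0328  0.2246] th -1.5187 w 0.524 F [ 0.3 -0.6 -3.8] j [-0.18  0.03  1.69  0.    1.43  1.34]
units [-1.395  0.263  1.05 ] twist 0.003
```

apply_moves:
  targets:
    - {"translation": [-0.3,0.06,0],"twist": 0,"hand": 0.3}
    - {"translation": [-0.4,0.08,0],"twist": 0,"hand": 0.3}
    - {"translation": [-0.4,0.08,0.2],"twist": 0,"hand": 0.3}
    - {"translation": [-0.295,0.043,0.3],"twist": 0,"hand": 0.3}
    - {"translation": [0,0,0.3],"twist": 0,"hand": 0.3}
    - {"translation": [0,0,0.2],"twist": 0,"hand": 0.3}
    - {"translation": [0,0,0.05],"twist": 0,"hand": 0.3}
    - {"translation": [0,0,0],"twist": 0,"hand": 0.3}

```text
time: 12.85
tool_pos: [0.4666, -0.0662, 0.1204]
tool_rot: [-0.0, 1.0, 0.026, -0.001]
contact_force: [0.2, 0.6, -2.6]
gripper_width: 0.523
grasp_force: 62.5
```

```bash
python3 -c "
from h import *
for c in ('top','side'): cv2.imwrite(f'pics/{c}3.png',grab_frame(c)[:,:,::-1])
s=cv2.imread('pics/side3.png')[180:330,195:395]; cv2.imwrite('pics/s3z.png',cv2.resize(s,None,fx=3,fy=3))
t=Rz(CO[2])@[-.020,.015,0]+[CO[0],CO[1],.075]
delta(t,CO[2]-np.pi/2)"
```

```text
t 12.95 p [ 0.4683 -0.0667  0.1226] th -1.5183 w 0.528 F [-0.6  0.1 -2.5] j [-0.3  -0.2   2.08  0.    1.26  1.22]
units [-0.022 -0.005  0.476] twist 0.007
```

View pics/s3z.png

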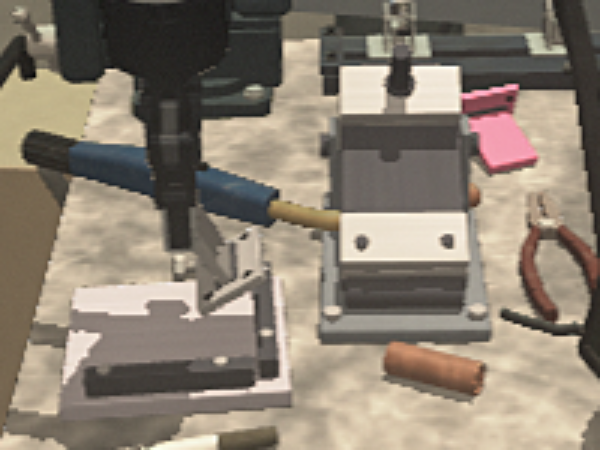

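The bracket is still tilted about 30° in the grip. Its low edge is on the robot side, near crop pixel (205,312), and its high edge overhangs the fence at (265,265). I'll back off from the fence and touch the low edge down. Then I'll drag forward so friction turns it upright while it is held.

apply_moves:
  targets:
    - {"translation": [-0.16,0,0],"twist": 0,"hand": 0.3}
    - {"translation": [-0.16,0,0],"twist": 0,"hand": 0.3}
    - {"translation": [0,0,0.2],"twist": 0,"hand": 0.3}
    - {"translation": [0,0,0.14],"twist": 0,"hand": 0.3}
    - {"translation": [0,0,0.03],"twist": 0,"hand": 0.3}
    - {"translation": [0,0,0.03],"twist": 0,"hand": 0.3}
    - {"translation": [0,0,0],"twist": 0,"hand": 0.3}

```text
time: 13.65
tool_pos: [0.4366, -0.0684, 0.0829]
tool_rot: [0.0, 1.0, 0.026, 0.001]
contact_force: [0.4, 0.4, -3.0]
gripper_width: 0.526
grasp_force: 62.7
```

apply_moves:
  targets:
    - {"translation": [0,0,0.02],"twist": 0,"hand": 0.3}
    - {"translation": [0,0,0.02],"twist": 0,"hand": 0.3}
    - {"translation": [0,0,0.02],"twist": 0,"hand": 0.3}
    - {"translation": [0,0,0],"twist": 0,"hand": 0.3}

```text
time: 14.05
tool_pos: [0.439, -0.0686, 0.0823]
tool_rot: [0.0, 1.0, 0.026, 0.002]
contact_force: [-10.5, 5.8, 28.3]
gripper_width: 0.528
grasp_force: 66.7
```

apply_moves:
  targets:
    - {"translation": [0.04,0,0],"twist": 0,"hand": 0.3}
    - {"translation": [0.04,0,0],"twist": 0,"hand": 0.3}
    - {"translation": [0.04,0,0],"twist": 0,"hand": 0.3}
    - {"translation": [0,0,0],"twist": 0,"hand": 0.3}

```text
time: 14.45
tool_pos: [0.4512, -0.0683, 0.0815]
tool_rot: [0.001, 1.0, 0.026, 0.003]
contact_force: [-5.5, 2.0, 20.5]
gripper_width: 0.527
grasp_force: 68.7
```

apply_moves:
  targets:
    - {"translation": [0.04,0,0.01],"twist": 0,"hand": 0.3}
    - {"translation": [0.04,0,0.01],"twist": 0,"hand": 0.3}
    - {"translation": [0.04,0,0.01],"twist": 0,"hand": 0.3}
    - {"translation": [0,0,0],"twist": 0,"hand": 0.3}

```text
time: 14.85
tool_pos: [0.464, -0.0678, 0.0785]
tool_rot: [0.001, 1.0, 0.026, 0.004]
contact_force: [-2.9, 2.8, 18.3]
gripper_width: 0.521
grasp_force: 71.4
```

```bash
python3 -c "
from h import *
for c in ('top','side'): cv2.imwrite(f'pics/{c}4.png',grab_frame(c)[:,:,::-1])
s=cv2.imread('pics/side4.png')[220:320,205:325]; cv2.imwrite('pics/s4z.png',cv2.resize(s,None,fx=5,fy=5,interpolation=cv2.INTER_CUBIC))
delta(Rz(CO[2])@[-.020,.015,0]+[CO[0],CO[1],.075])"
```

```text
t 14.95 p [ 0.4639 -0.0678  0.0786] th -1.5187 w 0.526 F [-2.6  3.1 18.2] j [-0.3  -0.15  2.12  0.    1.17  1.21]
units [ 0.023 -0.014  0.036] None
```

View pics/s4z.png

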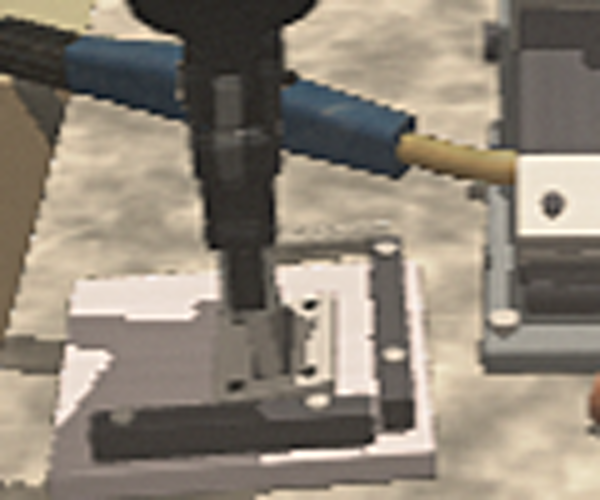

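The foot now lies nearly flat on the plate, spanning x from about 215 to 330 in the crop, about 17 mm short of the far fence. I'll slide it towards the corner while pressing lightly.

apply_moves:
  targets:
    - {"translation": [0.04,0.03,0.005],"twist": 0,"hand": 0.3}
    - {"translation": [0.04,0.03,0],"twist": 0,"hand": 0.3}
    - {"translation": [0.04,0.03,0],"twist": 0,"hand": 0.3}
    - {"translation": [0.04,0.02,0],"twist": 0,"hand": 0.3}
    - {"translation": [0,0,0],"twist": 0,"hand": 0.3}

```text
time: 15.45
tool_pos: [0.4788, -0.0775, 0.0762]
tool_rot: [0.0, 1.0, 0.026, 0.002]
contact_force: [-3.6, 3.1, 12.8]
gripper_width: 0.526
grasp_force: 72.0
```

```bash
python3 -c "
from h import *
delta([CO[0],CO[1],.078],CO[2]-np.pi/2)"
```

```text
t 15.45 p [ 0.4788 -0.0775  0.0762] th -1.519 w 0.526 F [-3.6  3.1 12.8] j [-0.31 -0.1   2.08  0.    1.16  1.2 ]
units [ 0.079  0.031 -0.017] twist -0.000
```

apply_moves:
  targets:
    - {"translation": [0.02,0.01,0.01],"twist": 0,"hand": 0.3}
    - {"translation": [0.01,0,0.01],"twist": 0,"hand": 0.3}
    - {"translation": [0,0,0],"twist": 0,"hand": 0.3}

```text
time: 15.75
tool_pos: [0.4821, -0.0775, 0.0748]
tool_rot: [-0.001, 1.0, 0.026, 0.003]
contact_force: [-2.6, 7.1, 15.7]
gripper_width: 0.523
grasp_force: 73.2
```

apply_moves:
  targets:
    - {"translation": [0.02,0.01,0],"twist": 0,"hand": 0.3}
    - {"translation": [0.01,0.01,0],"twist": 0,"hand": 0.3}
    - {"translation": [0,0,0],"twist": 0,"hand": 0.3}

```text
time: 16.05
tool_pos: [0.4835, -0.0777, 0.0744]
tool_rot: [-0.003, 1.0, 0.026, 0.0]
contact_force: [-9.4, 12.2, 22.1]
gripper_width: 0.524
grasp_force: 74.0
```

apply_moves:
  targets:
    - {"translation": [0.02,0,0],"twist": 0,"hand": 0.3}
    - {"translation": [0.02,0,0],"twist": 0,"hand": 0.3}
    - {"translation": [0,0,0],"twist": 0,"hand": 0.3}

```text
time: 16.35
tool_pos: [0.4862, -0.0775, 0.0744]
tool_rot: [-0.003, 1.0, 0.026, -0.002]
contact_force: [-16.0, 12.6, 27.3]
gripper_width: 0.524
grasp_force: 74.3
```

```bash
python3 -c "
from h import *
delta([CO[0],CO[1],.078],CO[2]-np.pi/2)
print(state()['ft_torque'], state()['grasp_force'])"
```

```text
t 16.35 p [ 0.4862 -0.0775  0.0744] th -1.5189 w 0.524 F [-16.   12.6  27.3] j [-0.31 -0.08  2.06  0.    1.17  1.21]
units [ 0.006  0.027 -0.036] twist 0.001
[ 1.80359034  2.91382797 -0.13357729] 74.26279664039612
```

apply_moves:
  targets:
    - {"translation": [-0.02,-0.01,-0.02],"twist": 0,"hand": 0.3}
    - {"translation": [-0.01,-0.01,-0.02],"twist": 0,"hand": 0.3}
    - {"translation": [0,0,0],"twist": 0,"hand": 0.3}

```text
time: 16.65
tool_pos: [0.4837, -0.0773, 0.0748]
tool_rot: [-0.0, 1.0, 0.026, 0.001]
contact_force: [0.8, 2.9, -1.9]
gripper_width: 0.526
grasp_force: 71.3
```

apply_moves:
  targets:
    - {"translation": [0.005,0.005,0.015],"twist": 0,"hand": 0.3}
    - {"translation": [0,0,0],"twist": 0,"hand": 0.3}
    - {"translation": [0,0,0],"twist": 0,"hand": 0.3}

```text
time: 16.95
tool_pos: [0.4843, -0.0774, 0.0744]
tool_rot: [-0.001, 1.0, 0.026, 0.0]
contact_force: [-2.7, 7.8, 10.6]
gripper_width: 0.525
grasp_force: 72.6
```

apply_moves:
  targets:
    - {"translation": [0,0,0],"twist": 0,"hand": 0.75}
    - {"translation": [0,0,0],"twist": 0,"hand": 0.75}
    - {"translation": [0,0,0],"twist": 0,"hand": 0.75}
    - {"translation": [0,0,-0.1],"twist": 0,"hand": 0.75}
    - {"translation": [0,0,-0.4],"twist": 0,"hand": 0.75}
    - {"translation": [-0.4,-0.1,-0.4],"twist": 0,"hand": 0.75}
    - {"translation": [-0.4,-0.1,-0.3],"twist": 0,"hand": 0.75}
    - {"translation": [0,0,0],"twist": 0,"hand": 0.75}

```text
time: 17.75
tool_pos: [0.4091, -0.0639, 0.1942]
tool_rot: [0.003, 1.0, 0.026, 0.007]
contact_force: [1.6, -1.0, 0.4]
gripper_width: 0.751
grasp_force: 0.0
```

```bash
cat > chk.py <<'E'
from h import *
import sys
def box(x0,x1,y0,y1,z0,z1): return np.array([(x,y,z) for x in(x0,x1) for y in(y0,y1) for z in(z0,z1)])*1e-3
n=sys.argv[1]
from scipy.optimize import minimize
M={}
for c in ('top','side'):
    cv2.imwrite(f'pics/{c}{n}.png',grab_frame(c)[:,:,::-1])
    r=regions_of(c,'bracket_center'); p=recognise(c,'bracket_center')
    print(c,[(round(a['score'],2),np.round(a['point'],3).tolist()) for a in p])
    for a in r:
        m=a['pixels']; u=np.argwhere(m); 
        q=project(c,[[CO[0],CO[1],.05]])[0]
        if len(u) and np.hypot(*(u.mean(0)[::-1]-q))<20: M[c]=m; print('mask',a['score'],m.sum(),u.min(0)[::-1],u.max(0)[::-1])
def sil(c,v,k=4):
    R=Rz(v[2]); im=np.zeros((480,640),np.uint8)
    for b in (box(-25,25,-32,32,0,8),box(-5,5,-23,23,0,72)):
        p=project(c,b@R.T+[v[0],v[1],.014]); h=cv2.convexHull(np.float32(p)); cv2.fillConvexPoly(im,np.int32(np.round(h*16)),1,cv2.LINE_8,4)
    return im>0
def cost(v): return sum(1-(sil(c,v)&M[c]).sum()/(sil(c,v)|M[c]).sum() for c in M)
best=min((minimize(cost,[CO[0]+a,CO[1]+b,CO[2]],method='Nelder-Mead',options=dict(initial_simplex=np.array([CO[0]+a,CO[1]+b,CO[2]])+np.array([[0,0,0],[.008,0,0],[0,.008,0],[0,0,.1]]))) for a in(-.01,0) for b in(0,.01)),key=lambda r:r.fun)
print('fit',best.x.round(4),best.fun,'rel seat',(Rz(-CO[2])@(np.r_[best.x[:2],0]-[CO[0],CO[1],0])).round(4),'dyaw',best.x[2]-CO[2])
E
python3 chk.py 5
```

```text
top [(0.69, [0.711, 0.221, 0.017]), (0.47, [0.503, -0.099, 0.019])]
mask 0.55 11 [349 290] [353 292]
side [(0.87, [0.48, -0.083, 0.023]), (0.58, [0.708, 0.226, 0.025])]
mask 0.69 555 [251 261] [276 299]
fit [ 0.4805 -0.0622  0.0089] 1.2448905143452729 rel seat [-0.0055  0.0183  0.    ] dyaw -0.042871838789240425
```

apply_moves:
  targets:
    - {"translation": [0,-0.45,-0.1],"twist": 0,"hand": 0.5}
    - {"translation": [0,-0.45,-0.1],"twist": 0,"hand": 0.2}
    - {"translation": [0,-0.45,0],"twist": 0,"hand": 0}
    - {"translation": [0,-0.45,0],"twist": 0,"hand": 0}
    - {"translation": [0,-0.45,0],"twist": 0,"hand": 0}
    - {"translation": [0,-0.45,0],"twist": 0,"hand": 0}
    - {"translation": [0,0,0],"twist": 0,"hand": 0}
    - {"translation": [0,0,0],"twist": 0,"hand": 0}

```text
time: 18.85
tool_pos: [0.3942, 0.2068, 0.2048]
tool_rot: [0.001, 1.0, 0.027, -0.002]
contact_force: [0.2, 0.2, 0.2]
gripper_width: -0.002
grasp_force: 0.0
```

```bash
python3 chk.py 6
python3 - <<'E'
from h import *
# refine fences: dark pixels profile in top image across lines in seat frame
im=cv2.cvtColor(cv2.imread('pics/top6.png'),cv2.COLOR_BGR2GRAY).astype(np.float32)
def samp(P): 
    p=project('top',P); return cv2.remap(im,np.float32(p[:,0]).reshape(-1,1),np.float32(p[:,1]).reshape(-1,1),cv2.INTER_LINEAR)[:,0]
Q=lambda x,y,z:Rz(CO[2])@[x*1e-3,y*1e-3,0]+[CO[0],CO[1],z]
r=np.arange(-14,20,2)
print(r)
for y in (45,55,65): print('far fence y',y,samp([Q(25+d,y,.03) for d in r]).astype(int))
for x in (-40,-55,-65): print('right x',x,samp([Q(x,-32-d,.03) for d in r]).astype(int))
E
```

```text
top [(0.92, [0.713, 0.221, 0.02]), (0.68, [0.478, -0.078, 0.025])]
mask 0.62 637 [326 288] [355 310]
side [(0.76, [0.48, -0.085, 0.021]), (0.75, [0.71, 0.226, 0.024])]
mask 0.65 465 [252 261] [276 299]
fit [ 0.4815 -0.0764  0.0816] 0.47034019109261826 rel seat [-0.0052  0.0041  0.    ] dyaw 0.02975893371553684
[-14 -12 -10  -8  -6  -4  -2   0   2   4   6   8  10  12  14  16  18]
far fence y 45 [249 249 249 249 247 228 155  95 131 133 131 130 129 148 199 247 242]
far fence y 55 [249 249 249 249 248 237 188  98 131 132 131 130 128 151 206 246 233]
far fence y 65 [249 249 249 249 246 205 140 107 134 133 133 131 128 144 195 235 222]
right x -40 [249 249 249 249 244 215 151 137 135 132 131 132 147 191 235 241 241]
right x -55 [249 249 249 249 247 220 158 139 135 133 131 130 139 179 228 226 217]
right x -65 [249 249 249 249 249 223 161 139 135 133 131 130 159 213 235 225 213]
```

Run:
```python
from h import *
im=cv2.cvtColor(cv2.imread('pics/top6.png'),cv2.COLOR_BGR2GRAY).astype(np.float32)
def samp(P): 
    p=project('top',P); return cv2.remap(im,np.float32(p[:,0]).reshape(-1,1),np.float32(p[:,1]).reshape(-1,1),cv2.INTER_LINEAR)[:,0]
Q=lambda x,y,z:Rz(CO[2])@[x*1e-3,y*1e-3,0]+[CO[0],CO[1],z]
r=np.arange(-40,40,2)
print(r.tolist())
for y in (-27,-20,25,30,34): print('x profile y',y,samp([Q(d,y,.022) for d in r]).astype(int).tolist())
for x in (-18,-14,10,15,20): print('y profile x',x,samp([Q(x,d,.022) for d in r]).astype(int).tolist())
delta(Rz(CO[2])@[-.004,.055,0]+[CO[0],CO[1],.049],CO[2]-np.pi/2)
```

```text
[-40, -38, -36, -34, -32, -30, -28, -26, -24, -22, -20, -18, -16, -14, -12, -10, -8, -6, -4, -2, 0, 2, 4, 6, 8, 10, 12, 14, 16, 18, 20, 22, 24, 26, 28, 30, 32, 34, 36, 38]
x profile y -27 [239, 239, 238, 232, 197, 209, 226, 225, 225, 223, 221, 219, 210, 211, 212, 214, 219, 224, 225, 223, 221, 219, 221, 224, 222, 225, 226, 220, 223, 224, 223, 219, 159, 108, 128, 131, 130, 129, 129, 139]
x profile y -20 [249, 249, 249, 244, 206, 231, 244, 233, 172, 112, 117, 152, 186, 154, 125, 130, 129, 142, 187, 230, 243, 238, 219, 166, 113, 139, 194, 233, 242, 229, 228, 220, 152, 108, 127, 131, 131, 129, 128, 142]
x profile y 25 [249, 249, 249, 246, 218, 202, 247, 246, 234, 162, 156, 206, 236, 223, 179, 158, 170, 168, 165, 163, 150, 182, 220, 205, 140, 118, 170, 228, 244, 244, 235, 242, 158, 111, 122, 135, 133, 131, 130, 138]
x profile y 30 [250, 250, 250, 248, 236, 232, 246, 244, 227, 168, 162, 202, 237, 246, 247, 247, 246, 246, 246, 247, 246, 246, 244, 234, 208, 197, 210, 232, 244, 238, 221, 243, 153, 109, 123, 134, 132, 130, 130, 142]
x profile y 34 [250, 250, 250, 248, 240, 238, 244, 243, 239, 2
[... 685 characters left out ...]
46, 246, 245, 245, 246, 246, 246, 246, 246, 246, 246, 246, 246, 246, 246, 236, 174, 104, 123, 197, 246, 240, 234, 245]
y profile x 15 [132, 132, 131, 130, 125, 132, 198, 235, 243, 242, 242, 242, 242, 243, 243, 243, 243, 243, 243, 243, 243, 243, 244, 244, 244, 244, 244, 244, 244, 244, 244, 243, 241, 237, 235, 241, 244, 244, 247, 248]
y profile x 20 [131, 132, 131, 131, 126, 145, 205, 235, 239, 232, 228, 231, 236, 240, 241, 240, 243, 246, 245, 245, 244, 244, 244, 245, 246, 248, 245, 232, 229, 231, 237, 240, 237, 230, 219, 221, 228, 240, 246, 247]
t 19.15 p [0.395  0.205  0.2065] th -1.5213 w 0.004 F [-0.1  0.3 -0.3] j [ 0.31 -0.37  2.07 -0.    1.45  1.83]
units [0.736 2.344 1.576] twist -0.023
```

Run:
```python
from h import *
delta(Rz(CO[2])@[-.036,.003,0]+[CO[0],CO[1],.049],CO[2]-np.pi/2)
```

```text
t 19.15 p [0.395  0.205  0.2065] th -1.5213 w 0.004 F [-0.1  0.3 -0.3] j [ 0.31 -0.37  2.07 -0.    1.45  1.83]
units [0.417 2.865 1.576] twist -0.023
```

apply_moves:
  targets:
    - {"translation": [0.06,0.4,0],"twist": 0,"hand": 0}
    - {"translation": [0.06,0.4,0],"twist": 0,"hand": 0}
    - {"translation": [0.06,0.4,0],"twist": 0,"hand": 0}
    - {"translation": [0.06,0.4,0],"twist": 0,"hand": 0}
    - {"translation": [0.06,0.4,0],"twist": 0,"hand": 0}
    - {"translation": [0.06,0.4,0],"twist": 0,"hand": 0}
    - {"translation": [0.06,0.46,0],"twist": 0,"hand": 0}
    - {"translation": [0,0,0.4],"twist": 0,"hand": 0}

```text
time: 19.95
tool_pos: [0.4558, -0.084, 0.173]
tool_rot: [0.003, 1.0, 0.022, 0.007]
contact_force: [0.1, 0.8, -0.2]
gripper_width: -0.003
grasp_force: 0.0
```

Run:
```python
from h import *
delta(Rz(CO[2])@[-.036,.003,0]+[CO[0],CO[1],.049],CO[2]-np.pi/2)
```

```text
t 19.95 p [ 0.4558 -0.084   0.173 ] th -1.5269 w -0.003 F [ 0.1  0.8 -0.2] j [-0.34 -0.3   2.07 -0.    1.36  1.18]
units [-0.063 -0.06   1.239] twist -0.080
```

apply_moves:
  targets:
    - {"translation": [-0.04,0,0.2],"twist": 0,"hand": 0}
    - {"translation": [0,0,0.3],"twist": 0,"hand": 0}
    - {"translation": [0,0,0],"twist": 0,"hand": 0}

```text
time: 20.25
tool_pos: [0.444, -0.0774, 0.1125]
tool_rot: [-0.002, 1.0, 0.025, -0.004]
contact_force: [-1.0, 1.1, -0.2]
gripper_width: 0.0
grasp_force: 0.0
```

Run:
```python
from h import *
delta(Rz(CO[2])@[-.036,.003,0]+[CO[0],CO[1],.049],CO[2]-np.pi/2)
```

```text
t 20.25 p [ 0.444  -0.0774  0.1125] th -1.5212 w 0.0 F [-1.   1.1 -0.2] j [-0.34 -0.24  2.13 -0.    1.26  1.18]
units [0.072 0.022 0.635] twist -0.022
```

apply_moves:
  targets:
    - {"translation": [0,0.02,0.3],"twist": 0,"hand": 0}
    - {"translation": [0,0,0.22],"twist": 0,"hand": 0}
    - {"translation": [0,0,0.1],"twist": 0,"hand": 0}
    - {"translation": [0,0,0],"twist": 0,"hand": 0}
    - {"translation": [0.06,0,0],"twist": 0,"hand": 0}
    - {"translation": [0.06,0,0],"twist": 0,"hand": 0}
    - {"translation": [0.04,0,0],"twist": 0,"hand": 0}
    - {"translation": [0,0,0],"twist": 0,"hand": 0}

```text
time: 21.05
tool_pos: [0.4646, -0.0789, 0.0557]
tool_rot: [0.0, 1.0, 0.026, 0.001]
contact_force: [-1.8, 0.3, -0.1]
gripper_width: 0.0
grasp_force: 0.0
```

apply_moves:
  targets:
    - {"translation": [0.03,0,0],"twist": 0,"hand": 0}
    - {"translation": [0.02,0,0],"twist": 0,"hand": 0}
    - {"translation": [0,0,0],"twist": 0,"hand": 0}

```text
time: 21.35
tool_pos: [0.4685, -0.0784, 0.0546]
tool_rot: [-0.0, 1.0, 0.026, -0.0]
contact_force: [-1.5, -0.4, 0.0]
gripper_width: -0.002
grasp_force: 0.0
```

apply_moves:
  targets:
    - {"translation": [0.02,0,0],"twist": 0,"hand": 0}
    - {"translation": [0,0,0],"twist": 0,"hand": 0}

```text
time: 21.55
tool_pos: [0.4705, -0.0783, 0.0546]
tool_rot: [-0.0, 1.0, 0.026, 0.0]
contact_force: [-1.2, 0.2, -0.4]
gripper_width: 0.004
grasp_force: 0.0
```

apply_moves:
  targets:
    - {"translation": [0.015,0,0],"twist": 0,"hand": 0}
    - {"translation": [0,0,0],"twist": 0,"hand": 0}

```text
time: 21.75
tool_pos: [0.472, -0.0782, 0.0547]
tool_rot: [-0.0, 1.0, 0.026, 0.0]
contact_force: [-0.9, 0.3, -0.2]
gripper_width: 0.001
grasp_force: 0.1
```

apply_moves:
  targets:
    - {"translation": [0.015,0,0],"twist": 0,"hand": 0}
    - {"translation": [0,0,0],"twist": 0,"hand": 0}

```text
time: 21.95
tool_pos: [0.4731, -0.0782, 0.0546]
tool_rot: [0.0, 1.0, 0.026, -0.001]
contact_force: [-4.1, -0.3, 2.4]
gripper_width: 0.006
grasp_force: 1.3
```

apply_moves:
  targets:
    - {"translation": [0.015,0,0],"twist": 0,"hand": 0}
    - {"translation": [0,0,0],"twist": 0,"hand": 0}

```text
time: 22.15
tool_pos: [0.4733, -0.0782, 0.0546]
tool_rot: [-0.0, 1.0, 0.026, -0.003]
contact_force: [-9.8, -1.6, 6.8]
gripper_width: 0.002
grasp_force: 3.7
```

apply_moves:
  targets:
    - {"translation": [-0.1,0,0],"twist": 0,"hand": 0}
    - {"translation": [-0.2,0,0],"twist": 0,"hand": 0}
    - {"translation": [0,0,-0.3],"twist": 0,"hand": 0}
    - {"translation": [0,-0.2,-0.2],"twist": 0,"hand": 0}
    - {"translation": [0.2,-0.38,0],"twist": 0,"hand": 0}
    - {"translation": [0.2,0,0],"twist": 0,"hand": 0}
    - {"translation": [0,0,0],"twist": 0,"hand": 0}

```text
time: 22.85
tool_pos: [0.484, -0.019, 0.1058]
tool_rot: [0.0, 1.0, 0.027, 0.002]
contact_force: [-0.7, 0.7, -0.0]
gripper_width: 0.0
grasp_force: 0.0
```

Run:
```python
from h import *
delta(Rz(CO[2])@[0,.056,0]+[CO[0],CO[1],.054],CO[2]-np.pi/2)
```

```text
t 22.85 p [ 0.484  -0.019   0.1058] th -1.517 w 0.0 F [-0.7  0.7 -0. ] j [-0.19 -0.15  2.07  0.    1.22  1.32]
units [-0.005  0.053  0.518] twist 0.020
```

apply_moves:
  targets:
    - {"translation": [0,0,0.3],"twist": 0,"hand": 0}
    - {"translation": [0,0,0.21],"twist": 0,"hand": 0}
    - {"translation": [0,0.06,0],"twist": 0,"hand": 0}
    - {"translation": [0,0.06,0],"twist": 0,"hand": 0}
    - {"translation": [0,0.04,0],"twist": 0,"hand": 0}
    - {"translation": [0,0,0],"twist": 0,"hand": 0}

```text
time: 23.45
tool_pos: [0.4841, -0.0366, 0.0561]
tool_rot: [0.0, 1.0, 0.025, 0.002]
contact_force: [-0.9, 3.0, 3.4]
gripper_width: -0.0
grasp_force: 2.1
```

apply_moves:
  targets:
    - {"translation": [0,0.03,0],"twist": 0,"hand": 0}
    - {"translation": [0,0,0],"twist": 0,"hand": 0}

```text
time: 23.65
tool_pos: [0.4848, -0.0389, 0.0566]
tool_rot: [-0.0, 1.0, 0.025, 0.002]
contact_force: [-1.4, 6.3, 7.5]
gripper_width: -0.001
grasp_force: 4.0
```

apply_moves:
  targets:
    - {"translation": [0,0.02,0],"twist": 0,"hand": 0}
    - {"translation": [0,0,0],"twist": 0,"hand": 0}

```text
time: 23.85
tool_pos: [0.4852, -0.0406, 0.0571]
tool_rot: [-0.0, 1.0, 0.026, 0.003]
contact_force: [-2.4, 7.3, 10.2]
gripper_width: -0.002
grasp_force: 5.1
```

The knuckle is touching the web top on this side (Fz is rising), so I'll back off. I'll turn the tool 90° and push with the fingers' narrow side, as in the first push.

apply_moves:
  targets:
    - {"translation": [0,-0.06,0],"twist": 0,"hand": 0}
    - {"translation": [0,-0.2,-0.1],"twist": -1,"hand": 0}
    - {"translation": [0,0,-0.3],"twist": -1,"hand": 0}
    - {"translation": [0,0,-0.2],"twist": -1,"hand": 0}
    - {"translation": [0,0,0],"twist": -1,"hand": 0}
    - {"translation": [0,0,0],"twist": -1,"hand": 0}
    - {"translation": [0,0,0],"twist": -1,"hand": 0}
    - {"translation": [0,0,0],"twist": -1,"hand": 0}

```text
time: 24.65
tool_pos: [0.4816, -0.0153, 0.1142]
tool_rot: [0.001, 0.929, 0.369, 0.0]
contact_force: [0.8, 1.1, -0.6]
gripper_width: 0.001
grasp_force: 0.0
```

apply_moves:
  targets:
    - {"translation": [0,0,0],"twist": -1,"hand": 0}
    - {"translation": [0,0,0],"twist": -1,"hand": 0}
    - {"translation": [0,0,0],"twist": -1,"hand": 0}
    - {"translation": [0,0,0],"twist": -1,"hand": 0}
    - {"translation": [0,0,0],"twist": -1,"hand": 0}
    - {"translation": [0,0,0],"twist": -1,"hand": 0}
    - {"translation": [0,0,0],"twist": -1,"hand": 0}
    - {"translation": [0,0,0],"twist": -1,"hand": 0}

```text
time: 25.45
tool_pos: [0.4816, -0.0153, 0.1141]
tool_rot: [0.001, 0.712, 0.702, -0.0]
contact_force: [0.8, 0.4, 0.3]
gripper_width: 0.001
grasp_force: 0.0
```

```bash
python3 - <<'E'
from h import *
delta(Rz(CO[2])@[0,.05,0]+[CO[0],CO[1],.054],CO[2])
E
python3 chk.py 7
```

```text
t 25.45 p [ 0.4816 -0.0153  0.1141] th -0.0153 w 0.001 F [0.8 0.4 0.3] j [-0.19 -0.17  2.07 -0.    1.24 -0.17]
units [-0.149  0.029  0.601] twist -0.671
top [(0.92, [0.713, 0.221, 0.018]), (0.55, [0.478, -0.094, 0.022])]
mask 0.61 235 [326 285] [355 308]
side [(0.83, [0.71, 0.225, 0.025]), (0.81, [0.487, -0.085, 0.023])]
mask 0.73 503 [255 261] [279 299]
fit [ 0.4876 -0.0758  0.0725] 0.973688619115149 rel seat [0.0009 0.0044 0.    ] dyaw 0.02069565208930471
```

apply_moves:
  targets:
    - {"translation": [0,0.04,0.3],"twist": -0.67,"hand": 0}
    - {"translation": [0,0,0.2],"twist": 0,"hand": 0}
    - {"translation": [0,0,0.1],"twist": 0,"hand": 0}
    - {"translation": [-0.08,0,0],"twist": 0,"hand": 0}
    - {"translation": [-0.08,0,0],"twist": 0,"hand": 0}
    - {"translation": [-0.06,0,0],"twist": 0,"hand": 0}
    - {"translation": [0,0,0],"twist": 0,"hand": 0}

```text
time: 26.45
tool_pos: [0.4878, -0.0379, 0.0551]
tool_rot: [0.001, 0.69, 0.723, 0.001]
contact_force: [0.2, -0.4, 1.1]
gripper_width: 0.001
grasp_force: 0.0
```

apply_moves:
  targets:
    - {"translation": [-0.03,0,0],"twist": 0,"hand": 0}
    - {"translation": [0,0,0],"twist": 0,"hand": 0}

```text
time: 26.65
tool_pos: [0.4872, -0.04, 0.0542]
tool_rot: [0.0, 0.69, 0.724, 0.0]
contact_force: [-0.3, 0.5, -0.0]
gripper_width: -0.0
grasp_force: 0.0
```

apply_moves:
  targets:
    - {"translation": [-0.02,0,0],"twist": 0,"hand": 0}
    - {"translation": [0,0,0],"twist": 0,"hand": 0}

```text
time: 26.85
tool_pos: [0.4869, -0.0415, 0.0537]
tool_rot: [-0.0, 0.69, 0.724, 0.0]
contact_force: [-1.1, 1.5, -1.2]
gripper_width: 0.001
grasp_force: 0.0
```

apply_moves:
  targets:
    - {"translation": [-0.02,0,0],"twist": 0,"hand": 0}
    - {"translation": [0,0,0],"twist": 0,"hand": 0}

```text
time: 27.05
tool_pos: [0.4871, -0.0437, 0.0537]
tool_rot: [-0.0, 0.69, 0.724, 0.0]
contact_force: [0.3, 1.8, 0.3]
gripper_width: 0.001
grasp_force: 0.0
```

apply_moves:
  targets:
    - {"translation": [-0.02,0,0],"twist": 0,"hand": 0}
    - {"translation": [0,0,0],"twist": 0,"hand": 0}

```text
time: 27.25
tool_pos: [0.4871, -0.0446, 0.0538]
tool_rot: [-0.001, 0.69, 0.724, 0.001]
contact_force: [0.0, 8.0, 2.0]
gripper_width: 0.003
grasp_force: 2.0
```

apply_moves:
  targets:
    - {"translation": [0.1,0,0],"twist": 0,"hand": 0}
    - {"translation": [0.2,0,-0.1],"twist": 0,"hand": 0}
    - {"translation": [0.2,0,-0.4],"twist": 0,"hand": 0}
    - {"translation": [0.4,0,-0.4],"twist": 0,"hand": 0}
    - {"translation": [0.45,-0.2,-0.2],"twist": 0,"hand": 0}
    - {"translation": [0.45,-0.4,0],"twist": 0,"hand": 0}
    - {"translation": [0.45,-0.4,0],"twist": 0,"hand": 0}
    - {"translation": [0.45,0,0],"twist": 0,"hand": 0}

```text
time: 28.05
tool_pos: [0.3864, 0.1977, 0.1569]
tool_rot: [0.0, 0.69, 0.724, -0.001]
contact_force: [0.4, -0.0, 0.0]
gripper_width: 0.0
grasp_force: 0.0
```

```bash
python3 chk.py 8
python3 - <<'E'
from h import *
im=cv2.cvtColor(cv2.imread('pics/top8.png'),cv2.COLOR_BGR2GRAY).astype(np.float32)
def samp(P): 
    p=project('top',P); return cv2.remap(im,np.float32(p[:,0]).reshape(-1,1),np.float32(p[:,1]).reshape(-1,1),cv2.INTER_LINEAR)[:,0]
Q=lambda x,y,z:Rz(CO[2])@[x*1e-3,y*1e-3,0]+[CO[0],CO[1],z]
r=np.arange(-32,-18,2); r2=np.arange(26,42,2)
print(r.tolist())
for y in (-26,-16,15,25,28): print('near edge y',y,samp([Q(d,y,.022) for d in r]).astype(int).tolist())
print(r2.tolist())
for x in (-20,-10,10,20): print('left edge x',x,samp([Q(x,d,.022) for d in r2]).astype(int).tolist())
for q in ('pliers_1','bolt','nozzle','marker'): print(q,[(round(a['score'],2),np.round(a['point'],3).tolist()) for a in recognise('side',q)[:2]])
delta([.4733,-.0782,.0546],CO[2])
E
```

```text
top [(0.8, [0.483, -0.073, 0.02]), (0.55, [0.712, 0.221, 0.02]), (0.32, [0.446, -0.055, 0.013])]
mask 0.97 631 [326 286] [355 307]
side [(0.89, [0.488, -0.085, 0.021]), (0.67, [0.71, 0.226, 0.024])]
mask 0.66 466 [255 261] [279 299]
fit [ 0.4877 -0.0763  0.0746] 0.46494305639663214 rel seat [0.001  0.0039 0.    ] dyaw 0.02279135016947327
[-32, -30, -28, -26, -24, -22, -20]
near edge y -26 [249, 249, 245, 212, 203, 246, 245]
near edge y -16 [249, 249, 244, 203, 210, 246, 245]
near edge y 15 [249, 249, 248, 244, 206, 241, 247]
near edge y 25 [249, 248, 247, 235, 208, 246, 244]
near edge y 28 [249, 247, 232, 199, 205, 248, 244]
[26, 28, 30, 32, 34, 36, 38, 40]
left edge x -20 [243, 244, 246, 245, 237, 233, 249, 249]
left edge x -10 [233, 231, 239, 243, 234, 225, 249, 249]
left edge x 10 [223, 241, 243, 245, 241, 235, 245, 249]
left edge x 20 [244, 244, 244, 244, 238, 233, 242, 247]
pliers_1 [(0.64, [0.728, 0.044, 0.011])]
bolt [(0.48, [0.469, 0.036, 0.01])]
nozzle [(0.78, [0.631, -0.11, 0.016])]
marker [(0.8, [0.461, -0.182, 0.014])]
t 28.55 p [0.3906 0.1963 0.1578] th 0.0458 w 0.004 F [-0.3  0.3 -0.1] j [ 0.3  -0.35  2.13 -0.    1.36  0.25]
units [-2.78   0.7    1.033] twist -0.060
```

```bash
python3 -c "
from plant import *
print(job_done())"
```

```text
the job is handed in; nothing more can be done
None
```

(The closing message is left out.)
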